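# Start a timed UV cure of a sample

## Task

The sample dish is in the UV curing chamber: swing the chamber's lid fully shut, then turn the red turnbutton over the lid to secure it. Then roll the thumbwheel on the lamp unit's sloping panel to four, with the orange four-dot face squarely at the pointers, and finally press the green start button fully in and let go. Leave the sample, the amber vial and the brass objective where they stand.

Things in the scene. Friction and masses are not known exactly. Their poses are not given: they have to be found in the camera images.
- chamber: UV curing chamber: open-topped brushed steel box, 150 (x) x 180 (y) x 60 mm high, 5 mm walls, fixed to the table. Origin: centre of its underside; its -x side is the front, with a dark steel block (30 x 34 mm, 68 mm high) against it that carries the turnbutton
- lid (a joint): angle of the chamber's lid (rad): 0 = shut, grows as it opens upward. The lid is a 150 x 180 x 8 mm aluminium frame with an amber window, hinged along the chamber's rear (+x) top edge. Stiff hinge: it stays where it is left; about 1 N near the free edge pushes it down. It stands open at about 45 to 70 degrees at the start. Shut, its top is 68 mm above the table
- lid_hinge (a point): fixed point on the lid's hinge line, at its middle, 60 mm above the table; axes as the chamber (x to the rear, y along the hinge)
- lid_edge (a point): middle of the lid's free edge, on its outer face, 150 mm from the hinge line; turns with the lid
- turnbutton (a joint): angle of the red turnbutton (rad): 0 = lies along the chamber's front edge (pointing to the chamber's -y), grows anticlockwise seen from above; pi/2 = points to the rear, straight across the lid's edge. Stop at 1.65. Light friction (about 1 N at the peg); stays where it is left
- turn_pivot (a point): fixed point on the turnbutton's vertical pivot, 15.5 mm in front of the chamber's front wall, at the underside of the turnbutton's bar, 71 mm above the table; axes as the chamber
- turn_peg (a point): top centre of the upright round red finger peg on the turnbutton's bar, 11 mm in diameter, 23 mm tall above the bar, 38 mm from the pivot axis, its top 99 mm above the table. The bar is 18 mm wide, 5 mm thick, reaches 48 mm from the pivot and clears the shut lid by 3 mm. x axis along the turning direction, -y from the pivot to the peg
- timer: lamp unit with timer, fixed, 180 mm wide (y). Origin: underside, below the tower's front face. Black tower: x 0 to 100 mm, 235 mm high; a hood juts 32 mm forward at its top (z 205 to 235 mm), so the panel is reached from the front with a tilted tool. White panel before it (x -90 to 0 mm) slopes up at 38 degrees, from 30 mm height at its front edge to 100 mm at the tower
- wheel_axle (a point): fixed point at the middle of the thumbwheel's axle, 10 mm below the panel's surface. x axis: up the slope, away from the front; y axis: along the axle; z axis: out of the panel, at right angles to it (38 degrees from vertical, leaning to the front)
- wheel (a joint): angle of the thumbwheel (rad), grows as its exposed side rolls down the slope, to the front; stops at 0 and 5.5. 26 mm wide, 8 faces 0 to 7, face k with k dots, white (4 orange), 32 mm from the axle, at the pointers at k*pi/4: four is 3.142. Between faces stand black ribs 5 mm thick, to 40 mm from the axle. No clicks, about 1 N at the rim, stays where left. Starts at 0.45 to 1.75
- four (a point): middle of the orange four-dot face, on the wheel's surface, 32 mm from the axle; turns with the wheel (hidden in the panel until the wheel nears four)
- pointer (a point): point on the wheel's mid-plane between the orange pointer tips, 19.5 mm above the panel; axes as wheel_axle. The pointers are the tips of two black cheeks (8 x 4 mm), one each side of the wheel, 17.5 mm from its mid-plane; a face is squarely at them when its middle lies on the axle's z axis
- start_top (a point): centre of the top of the green start button, 15 mm in radius, on the panel 83 mm beside the wheel; z axis out of the panel, as wheel_axle. Its top is 22 mm above the panel, 10 mm above its black housing of radius 23 mm
- start (a joint): travel of the start button (m): 0 = out, 0.006 = fully in; about 5 N presses it fully in, it springs back
- sample: clear sample dish in the chamber, 54 mm in diameter, 14 mm high; origin: centre of its underside. Leave it
- vial: amber vial, 32 mm in diameter, 65 mm high, between the chamber and the lamp unit; origin: centre of its underside. Leave it
- canister: brass objective, 36 mm in diameter, 50 mm high, between the chamber and the lamp unit; origin: centre of its underside. Leave it

How it is judged:
On the way, in this order (a step that is already met when the one before it is completed fails the run):
1. the lid is shut (value of joint lid below 0.05 rad), for 0.1 s.
2. the turnbutton lies across the lid's edge (value of joint turnbutton above 1.3 rad and value of joint lid below 0.05 rad), for 0.1 s.
3. the thumbwheel stands at four (value of joint wheel between 2.94 and 3.34 rad and contact force between anything else and wheel below 0.2 N), for 0.2 s.
4. the start button is pressed in, with the wheel at four (value of joint start above 0.0045 m and value of joint wheel between 2.94 and 3.34 rad), for 0.04 s.
At the end, for the whole second after the job is handed in: The lid is shut (within 0.05 rad), the turnbutton lies across the lid (beyond 1.3 rad), the thumbwheel stands at four (3.142 within 0.2 rad), the start button is out again (within 1.5 mm); sample, vial and brass objective are within 25 mm of where they began (all of step 2 and value of joint wheel between 2.94 and 3.34 rad and value of joint start below 0.0015 m and distance of each of sample, vial, canister from where it was at the start of the episode below 0.025 m); the robot touches nothing.
It fails at once if the sample, the vial or the brass objective moved more than 25 mm (distance of any of sample, vial, canister from where it was at the start of the episode above 0.025 m).
It also fails if it takes over 64 s, if anything falls off the work surface, if the arm or the gripper's body presses on something with over 40 N, if the wrist force passes 120 N, or if a joint passes its speed limit or range.

## Robot

A 6-joint arm with a two-finger parallel gripper is mounted at the origin on the work surface. World frame = base frame: x ahead of the robot, y to its left, z up, the work surface at z = 0. Lengths are in m, angles in rad, forces in N, time in s.
With the tool pointing down it reaches from about 0.25 to 0.775 m from the base axis. Payload 4 kg.
Tool frame: the origin (TCP) lies at the centre of the arm's flange, where the gripper is bolted on; the fingertips stand 199 mm ahead of it and the grasp point (between the pads) lies 180 mm ahead of it (robot.tcp_to_tips is the z of the fingertips in the tool frame, in m); z points along the fingers, y is the line along which they close (so a half turn about z gives the same grasp; the last joint's range is limited). The gripper opens to 94 mm and grips with 3 to 60 N. Pads are 16 mm wide; open, the fingers measure 119 mm over their backs; the gripper's body (75 mm by 177 mm) begins 78 mm behind the grasp point.
Start: joints at [-1.218, 0.087, 1.371, -0, 1.684, -0.103], TCP at [0.242, -0.494, 0.405] pointing down, gripper open.
Joint ranges: [-3.1, 3.1], [-0.76, 2.03], [0.27, 2.55], [-1.08, 4.22], [0.17, 2.65], [-2.57, 2.57]. Speed limits (rad/s): [2.79, 2.79, 3.14, 3.14, 3.14, 3.14].

## Interface

Orientations are given as [roll, pitch, yaw] about the fixed x, y, z axes, in that order (R = Rz(yaw) Ry(pitch) Rx(roll)).
In Python, from bench import robot gives the robot as it stands.
- The arm moves only by the tool play_rows, never from a script. Its arguments are lists of equal length, an entry for each row: "translation": the shift along the tool's x, y, z scaled (see below), a list of three; "twist": the turn, a rotation vector about the tool's x, y, z scaled (see below), a list of three; "gripper": the opening, from -1 (shut) to 1 (fully open). A call has 1 to 8 rows; each row shifts and turns the commanded pose from where the row before left it, along the tool's axes as they then stand; what a row does not reach is not made up. The controller multiplies each number of a shift by 0.04 m and each number of a turn by 0.1 rad. A row lasts 1/10 s, in which the tool goes at most 50 mm and 8.59 degrees, less where a joint would pass 70% of its speed; a pose out of reach is approached as far as the arm can. A call with a number of a shift or a turn outside -1 to 1 is refused whole. A call with a gripper value outside its range is refused whole. The fingers move at their own pace and stop on an object; the grip force is fixed at half the most. Time passes only in rows, so rows that do not move let the fingers close. It gives the time, the measured TCP pose, the force, the opening and the grip force at its end, in the units of the state.
- robot.get_obs(): the state, without advancing time (a new reading comes with each control period).
- robot.snapshot(name): name is "scene" or "side" or "wrist"; returns the picture (384x512x3 uint8, red, green, blue); there is no depth.
- robot.camera_model(name): a dict with "camera_matrix" (3x3 intrinsics, pixels), "rvec" (rotation vector, rad) and "tvec" (3), from world to camera coordinates, as OpenCV has them. Camera axes: x right, y down, z forward; pixel columns grow to the right and rows downward; lengths in m; the calibration is good to about 2 mm. A picture is of the moment at which its call begins: read the wrist's pose just before it. camera_model takes no time and is no camera call; for the wrist camera it gives the pose at the moment of the call.
- robot.close_job(): hands the job in; it is judged then, once.
Trained networks look in the newest picture that a camera, given by its name, has taken for a name from the list of things; names that differ only in an ending like _2 or _b are one class to them, and where a whole thing is asked for, a point or a joint stands for the part that bears it (a point fixed in the world has none). Each returns a list of dicts, best first, with "score" (0 to 1); they miss things now and then, are a little off and sometimes report something else, mostly with a low value. They report only what shows in the picture. A call takes as long as a camera call.
- robot.recognise(name, camera): "centre" ([x, y, z] in m, in world coordinates, good to about 4 mm: the middle of the surface that is visible of it).
- robot.spot_point(name, camera): "centre" ([x, y, z] in m, in world coordinates, good to about 4 mm: a listed point, or the origin of a listed thing).
The state is a dict: "time": time; "joint_positions": joint angles; "qvel": joint speeds; "joint_torque": joint torques, N m; "tool_pos": TCP position; "ee_rot": TCP orientation; "wrist_force": force on the tool from outside, world axes, zero at the start; "wrist_torque": the same for the moment, N m; "width": finger opening in m; "finger_force": force on a finger pad.
Only numpy, scipy, OpenCV 4.12 (cv2) and the standard library are available. Lean on these libraries where they do the work, as an engineer would, in place of code of your own. Each camera call takes 0.05 s, during which the arm holds its last target. There are 200 camera calls.

## Working session

There is one attempt and no reset: what is moved stays moved. The work goes in short steps, Python scripts to look and compute and a tool call to move; the robot and the scene stay as the last step left them, time stands still between calls to the robot, and variables do not carry over. Pictures are saved under pics/ and viewed, at most 10 in all, crops included, and the job is handed in when it is done.

Besides the shell and the picture viewer there is one more tool, called after "Emit:" as name(argument=value, ...) on one line, values as JSON. play_rows: Moves the arm, as the interface text tells. Its arguments: {"type":"object","properties":{"translation":{"type":"array","items":{"type":"array","items":{"type":"number","minimum":-1,"maximum":1}}},"twist":{"type":"array","items":{"type":"array","items":{"type":"number","minimum":-1,"maximum":1}}},"gripper":{"type":"array","items":{"type":"number"}}},"required":["translation","twist","gripper"]}

```bash
mkdir -p pics; cat > m.py <<'E'
from bench import robot
import cv2, numpy as np
def save(cam,n):
    im=robot.snapshot(cam); cv2.imwrite(f'pics/{n}.png',im[:,:,::-1]); return im
E
python3 - <<'E'
from m import *
for c in ['scene','side']:
    save(c,c+'0')
    for n in ['chamber','lid_hinge','lid_edge','turn_pivot','turn_peg','timer','wheel_axle','pointer','start_top','sample','vial','canister']:
        r=robot.spot_point(n,c)
        print(c,n,[(np.round(d['centre'],3).tolist(),round(d['score'],2)) for d in r[:2]])
a=cv2.imread('pics/scene0.png');b=cv2.imread('pics/side0.png')
cv2.imwrite('pics/both.png',cv2.resize(np.vstack([a,b]),(512*600//768*1,600)) if 0 else cv2.resize(np.hstack([a,b]),(800,300)))
o=robot.get_obs();print(o['time'],o['tool_pos'],o['ee_rot'],o['width'])
E
```

```text
scene chamber [([0.616, -0.254, -0.0], 0.64)]
scene lid_hinge [([0.522, -0.26, 0.069], 0.68), ([0.688, -0.23, 0.061], 0.62)]
scene lid_edge [([0.63, -0.247, 0.2], 0.82)]
scene turn_pivot [([0.521, -0.263, 0.069], 0.61), ([0.555, 0.275, 0.056], 0.16)]
scene turn_peg [([0.532, -0.294, 0.098], 0.7)]
scene timer [([0.581, 0.228, -0.002], 0.84), ([0.627, -0.242, 0.004], 0.45)]
scene wheel_axle [([0.557, 0.275, 0.056], 0.8)]
scene pointer [([0.535, 0.281, 0.075], 0.65)]
scene start_top [([0.519, 0.2, 0.087], 0.69), ([0.624, -0.243, 0.002], 0.26)]
scene sample [([0.626, -0.241, 0.002], 0.53)]
scene vial [([0.445, 0.014, 0.001], 0.76)]
scene canister [([0.661, -0.009, -0.003], 0.6), ([0.524, -0.26, 0.071], 0.45)]
side chamber [([0.614, -0.255, -0.001], 0.91)]
side lid_hinge [([0.689, -0.235, 0.064], 0.56)]
side lid_edge [([0.633, -0.246, 0.196], 0.91), ([0.536, 0.279, 0.081], 0.45)]
side turn_pivot [([0.522, -0.26, 0.073], 0.61)]
side turn_peg [([0.534, -0.3, 0.098], 0.43), ([0.688, -0.235, 0.064], 0.29)]
side timer [([0.584, 0.23, -0.001], 0.66)]
side wheel_axle [([0.556, 0.275, 0.062], 0.72)]
side pointer [([0.538, 0.279, 0.076], 0.55)]
side start_top [([0.515, 0.198, 0.086], 0.68)]
side sample [([0.625, -0.246, 0.003], 0.57), ([0.522, -0.259, 0.073], 0.45)]
side vial [([0.45, 0.01, 0.001], 0.9)]
side canister []
1.3 [ 0.24207879 -0.49386328  0.40469282] [ 3.14153625e+00 -2.78548026e-06  4.55779884e-01] 0.09392608339749221
```

View pics/scene0.png

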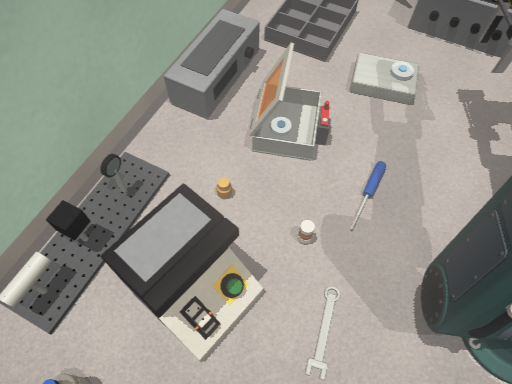

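View pics/side0.png

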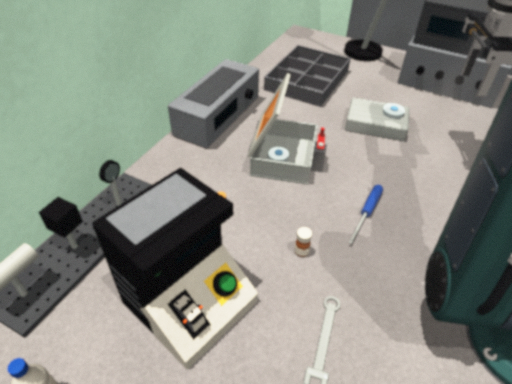

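The scene view shows the chamber with its lid open around (285,110) and the red turnbutton at (325,113). The lamp unit is around (180,270), with the wheel at (200,318) and the green button at (232,286). The vial is at (307,232) and the brass objective at (223,187). The network positions agree with both views, so I'll fit frames from them and plan the approach.

```bash
cat >> m.py <<'E'
from scipy.spatial.transform import Rotation as Ro
from scipy.optimize import least_squares
def fit(loc,obs):
    loc=np.array(loc);obs=np.array(obs)
    f=lambda p:((Ro.from_euler('z',p[2]).apply(loc)+[p[0],p[1],0]-obs)).ravel()
    s=least_squares(f,[obs[0,0],obs[0,1],0]); return s.x,np.round(1000*f(s.x).reshape(-1,3),1)
c,s=np.cos(np.radians(38)),np.sin(np.radians(38))
CH=fit([[0,0,0],[.075,0,.06],[-.0905,0,.071]],[[.615,-.2545,0],[.6885,-.2325,.0625],[.5215,-.2615,.071]])
# timer: unknown wheel centre (x0,y0) on the panel
def ft(p):
    R=Ro.from_euler('z',p[2]); n=np.array([-s,0,c]); a=np.array([p[3],p[4],100e-3+p[3]*70/90]); a=a-.01*n
    up=np.array([c,0,s]); b=a+[0,-.083,0]+.032*n
    L=np.array([[0,0,0],a,a+.0295*n,b]); return R.apply(L)+[p[0],p[1],0]
OT=np.array([[.5825,.229,0],[.5565,.275,.059],[.5365,.280,.0755],[.517,.199,.0865]])
TI=least_squares(lambda p:(ft(p)-OT).ravel(),[.58,.23,-.24,-.04,.04]).x
def chw(p): return Ro.from_euler('z',CH[0][2]).apply(p)+[CH[0][0],CH[0][1],0]
def Rdown(yaw): return Ro.from_euler('xyz',[np.pi,0,yaw])
Rt=Ro.from_euler('z',TI[2])*Ro.from_euler('y',-np.radians(38))  # panel frame: x up slope, z normal
AX=ft(TI)[1]
def pan(p): return Rt.apply(p)+AX
TIP=.199
def now():
    o=robot.get_obs(); R=Ro.from_euler('xyz',o['ee_rot']); return np.array(o['tool_pos'])+R.apply([0,0,TIP]),R,o
def plan(wps):
    """wps: (tip, R, nrows) ; prints rows"""
    p,R,o=now(); p=p-R.apply([0,0,TIP]); T=[];W=[]
    print('t',o['time'],'tip',np.round(p+R.apply([0,0,TIP]),4),'q',np.round(o['joint_positions'],2))
    for tip,Rg,n in wps:
        t0=p+R.apply([0,0,TIP]); d=(R.inv()*Rg).as_rotvec(); R0=R
        for k in range(1,n+1):
            Rk=R0*Ro.from_rotvec(d*k/n); pk=t0+(np.array(tip)-t0)*k/n-Rk.apply([0,0,TIP])
            t=np.round(R.inv().apply(pk-p)/.04,2); w=np.round((R.inv()*Rk).as_rotvec()/.1,2)
            T.append((t+0).tolist());W.append((w+0).tolist()); p=p+R.apply(t*.04); R=R*Ro.from_rotvec(w*.1)
    print('max',np.abs(T).max(),np.abs(W).max())
    for i in range(0,len(T),8): print('T',T[i:i+8],'\nW',W[i:i+8])
E
python3 - <<'E'
from m import *
print(CH); print(TI, np.round(1000*(ft(TI)-OT),1)); y=CH[0][2]
pk=np.array([.533,-.297]);pv=chw([-.0905,0,0])[:2];d=pk-pv;print('turn ang',np.arctan2(d[1],d[0])+np.pi/2-y,np.linalg.norm(d))
e=np.array([.6315,-.2465,.198]);h=chw([.075,0,.06]);dd=e-h;print('lid',np.degrees(np.arctan2(dd[2],np.hypot(dd[0],dd[1]))-.053))
Y=Rdown(y+np.pi/2)
plan([(chw([-.05,-.05,.27]),Y,14),(chw([.070,0,.265]),Y,4),(chw([.070,0,.165]),Y,4)])
E
```

```text
(array([ 0.61342674, -0.24863304,  0.16859639]), array([[-1.6,  5.9,  0. ],
       [-1.1, -3.5, -2.5],
       [ 2.7, -2.3,  0. ]]))
[ 0.58311711  0.22885281 -0.23414393 -0.04414571  0.03875679] [[ 0.6 -0.1  0. ]
 [-1.3  0.4 -1.2]
 [ 1.  -0.4  5.5]
 [-0.3  0.2 -3.5]]
turn ang 0.09036686511555411 0.034325725729937084
lid 64.5799383867711
t 1.3 tip [ 0.2421 -0.4939  0.2057] q [-1.22  0.09  1.37  0.    1.68 -0.1 ]
max 0.75 0.92
T [[0.68, -0.04, -0.11], [0.68, 0.02, -0.12], [0.67, 0.08, -0.11], [0.66, 0.15, -0.12], [0.65, 0.2, -0.11], [0.62, 0.26, -0.12], [0.6, 0.32, -0.11], [0.57, 0.38, -0.12]] 
W [[0.0, 0.0, -0.92], [0.0, 0.0, -0.91], [0.0, 0.0, -0.92], [0.0, 0.0, -0.92], [0.0, 0.0, -0.91], [0.0, 0.0, -0.92], [0.0, 0.0, -0.92], [0.0, 0.0, -0.91]]
T [[0.53, 0.42, -0.11], [0.49, 0.47, -0.12], [0.44, 0.51, -0.11], [0.4, 0.55, -0.12], [0.34, 0.59, -0.11], [0.29, 0.61, -0.12], [0.31, 0.75, 0.03], [0.32, 0.75, 0.03]] 
W [[0.0, 0.0, -0.92], [0.0, 0.0, -0.92], [0.0, 0.0, -0.92], [0.0, 0.0, -0.91], [0.0, 0.0, -0.92], [0.0, 0.0, -0.92], [0.0, 0.0, 0.0], [0.0, 0.0, 0.0]]
T [[0.31, 0.75, 0.04], [0.31, 0.75, 0.03], [0.0, 0.0, 0.62], [0.0, 0.0, 0.63], [0.0, 0.0, 0.62], [0.0, 0.0, 0.63]] 
W [[0.0, 0.0, 0.0], [0.0, 0.0, 0.0], [0.0, 0.0, 0.0], [0.0, 0.0, 0.0], [0.0, 0.0, 0.0], [0.0, 0.0, 0.0]]
```

Emit:
play_rows(translation=[[0.68,-0.04,-0.11],[0.68,0.02,-0.12],[0.67,0.08,-0.11],[0.66,0.15,-0.12],[0.65,0.2,-0.11],[0.62,0.26,-0.12],[0.6,0.32,-0.11],[0.57,0.38,-0.12]], twist=[[0,0,-0.92],[0,0,-0.91],[0,0,-0.92],[0,0,-0.92],[0,0,-0.91],[0,0,-0.92],[0,0,-0.92],[0,0,-0.91]], gripper=[-1,-1,-1,-1,-1,-1,-1,-1])

```text
time: 2.1
tool_pos: [0.4319, -0.386, 0.4417]
ee_rot: [3.141, 0.0, 1.193]
wrist_force: [0.4, -0.0, 0.1]
width: 0.0336
finger_force: 0.0
```

Emit:
play_rows(translation=[[0.53,0.42,-0.11],[0.49,0.47,-0.12],[0.44,0.51,-0.11],[0.4,0.55,-0.12],[0.34,0.59,-0.11],[0.29,0.61,-0.12],[0.31,0.75,0.03],[0.32,0.75,0.03]], twist=[[0,0,-0.92],[0,0,-0.92],[0,0,-0.92],[0,0,-0.91],[0,0,-0.92],[0,0,-0.92],[0,0,0],[0,0,0]], gripper=[-1,-1,-1,-1,-1,-1,-1,-1])

```text
time: 2.9
tool_pos: [0.6283, -0.2709, 0.467]
ee_rot: [3.141, 0.001, 1.739]
wrist_force: [0.1, -0.4, 0.1]
width: 0.0003
finger_force: 0.0
```

Emit:
play_rows(translation=[[0.31,0.75,0.04],[0.31,0.75,0.03],[0,0,0]], twist=[[0,0,0],[0,0,0],[0,0,0]], gripper=[-1,-1,-1])

```text
time: 3.2
tool_pos: [0.6852, -0.2342, 0.4613]
ee_rot: [-3.14, -0.002, 1.745]
wrist_force: [-0.8, -0.1, -0.7]
width: 0.0003
finger_force: 0.0
```

```bash
python3 - <<'E'
from m import *
Y=Rdown(CH[0][2]+np.pi/2); w=[(chw([.070,0,.175]),Y,3)]
r=.12
for i,th in enumerate([62,52,42,32,22,12,5,0,-3.5]):
    t=np.radians(th); w.append((chw([.075-r*np.cos(t)+.008*np.sin(t)+.0125,0,.06+r*np.sin(t)+.008*np.cos(t)]),Y,2 if th>0 else 2))
plan(w)
E
```

```text
t 3.2 tip [ 0.6849 -0.2338  0.2623] q [-0.41  0.5   0.74  0.    1.9  -0.58]
max 0.73 0.02
T [[-0.02, -0.03, 0.73], [-0.02, -0.02, 0.72], [-0.02, -0.03, 0.73], [0.0, -0.4, 0.07], [0.0, -0.39, 0.06], [0.0, -0.23, 0.13], [0.0, -0.23, 0.13], [0.0, -0.2, 0.17]] 
W [[0.0, -0.01, 0.02], [-0.01, -0.01, 0.01], [0.0, 0.0, 0.02], [0.0, 0.0, 0.0], [0.0, 0.0, 0.0], [0.0, 0.0, 0.0], [0.0, 0.0, 0.0], [0.0, 0.0, 0.0]]
T [[0.0, -0.21, 0.16], [0.0, -0.17, 0.2], [0.0, -0.17, 0.2], [0.0, -0.13, 0.22], [0.0, -0.14, 0.23], [0.0, -0.09, 0.24], [0.0, -0.09, 0.25], [0.0, -0.04, 0.18]] 
W [[0.0, 0.0, 0.0], [0.0, 0.0, 0.0], [0.0, 0.0, 0.0], [0.0, 0.0, 0.0], [0.0, 0.0, 0.0], [0.0, 0.0, 0.0], [0.0, 0.0, 0.0], [0.0, 0.0, 0.0]]
T [[0.0, -0.04, 0.18], [0.0, -0.01, 0.13], [0.0, -0.02, 0.13], [0.0, 0.0, 0.09], [0.0, -0.01, 0.09]] 
W [[0.0, 0.0, 0.0], [0.0, 0.0, 0.0], [0.0, 0.0, 0.0], [0.0, 0.0, 0.0], [0.0, 0.0, 0.0]]
```

Emit:
play_rows(translation=[[-0.02,-0.03,0.73],[-0.02,-0.02,0.72],[-0.02,-0.03,0.73],[0,-0.4,0.07],[0,-0.39,0.06],[0,-0.23,0.13],[0,-0.23,0.13],[0,-0.2,0.17]], twist=[[0,0,0],[0,0,0],[0,0,0],[0,0,0],[0,0,0],[0,0,0],[0,0,0],[0,0,0]], gripper=[-1,-1,-1,-1,-1,-1,-1,-1])

```text
time: 4.0
tool_pos: [0.6214, -0.2504, 0.3552]
ee_rot: [3.14, 0.002, 1.739]
wrist_force: [0.6, -0.9, 0.8]
width: 0.0005
finger_force: 0.5
```

Emit:
play_rows(translation=[[0,-0.21,0.16],[0,-0.17,0.2],[0,-0.17,0.2],[0,-0.13,0.22],[0,-0.14,0.23],[0,-0.09,0.24],[0,-0.09,0.25],[0,-0.04,0.18]], twist=[[0,0,0],[0,0,0],[0,0,0],[0,0,0],[0,0,0],[0,0,0],[0,0,0],[0,0,0]], gripper=[-1,-1,-1,-1,-1,-1,-1,-1])

```text
time: 4.8
tool_pos: [0.5809, -0.2565, 0.2856]
ee_rot: [-3.14, -0.001, 1.74]
wrist_force: [0.8, 0.0, 0.8]
width: 0.0007
finger_force: 0.3
```

Emit:
play_rows(translation=[[0,-0.04,0.18],[0,-0.01,0.13],[0,-0.02,0.13],[0,0,0.05]], twist=[[0,0,0],[0,0,0],[0,0,0],[0,0,0]], gripper=[-1,-1,-1,-1])

```text
time: 5.2
tool_pos: [0.5786, -0.2569, 0.2679]
ee_rot: [-3.141, -0.0, 1.74]
wrist_force: [-2.4, 1.1, 8.2]
width: 0.0007
finger_force: 4.0
```

```bash
python3 - <<'E'
from m import *
r=robot.snapshot('scene'); print(robot.spot_point('lid_edge','scene')[:1],robot.spot_point('turn_peg','scene')[:1])
y=CH[0][2]; Y=Rdown(y+np.pi/2)
def P(f,d,z=.083): return chw([-.0905+.038*np.sin(f)-d*np.cos(f),-.038*np.cos(f)-d*np.sin(f),z])
w=[(P(.09,.033,.125),Y,3),(P(.09,.033),Y,2)]
for f in np.linspace(.09,1.55,16): w.append((P(f,.0185),Rdown(y+np.pi/2+f),1))
plan(w)
E
```

```text
[{'centre': [0.5398, -0.2735, 0.068], 'score': 0.84}] [{'centre': [0.5344, -0.2947, 0.0987], 'score': 0.43}]
t 5.35 tip [ 0.5787 -0.257   0.069 ] q [-0.51  0.33  1.36  0.    1.45 -0.68]
max 0.71 0.98
T [[-0.32, -0.7, -0.47], [-0.32, -0.7, -0.46], [-0.32, -0.71, -0.47], [0.0, 0.0, 0.53], [0.0, 0.0, 0.52], [0.03, 0.36, 0.0], [-0.04, 0.1, 0.0], [-0.04, 0.09, 0.0]] 
W [[0.0, 0.0, 0.0], [0.0, 0.0, 0.0], [0.0, 0.0, 0.01], [0.0, 0.0, 0.0], [0.0, 0.0, 0.0], [0.0, 0.0, -0.9], [0.0, 0.0, -0.98], [0.0, 0.0, -0.97]]
T [[-0.04, 0.1, 0.0], [-0.04, 0.09, 0.0], [-0.04, 0.1, 0.0], [-0.04, 0.09, 0.0], [-0.04, 0.1, 0.0], [-0.04, 0.09, 0.0], [-0.04, 0.09, 0.0], [-0.04, 0.1, 0.0]] 
W [[0.0, 0.0, -0.97], [0.0, 0.0, -0.98], [0.0, 0.0, -0.97], [0.0, 0.0, -0.97], [0.0, 0.0, -0.98], [0.0, 0.0, -0.97], [0.0, 0.0, -0.97], [0.0, 0.0, -0.98]]
T [[-0.04, 0.09, 0.0], [-0.04, 0.1, 0.0], [-0.04, 0.09, 0.0], [-0.04, 0.1, 0.0], [-0.04, 0.09, 0.0]] 
W [[0.0, 0.0, -0.97], [0.0, 0.0, -0.97], [0.0, 0.0, -0.98], [0.0, 0.0, -0.97], [0.0, 0.0, -0.97]]
```

Emit:
play_rows(translation=[[0,0,-0.7],[0,0,-0.7],[-0.32,-0.7,0],[-0.32,-0.7,0],[-0.32,-0.71,0],[0,0,0.53],[0,0,0.52],[0,0,0]], twist=[[0,0,0],[0,0,0],[0,0,0],[0,0,0],[0,0,0],[0,0,0],[0,0,0],[0,0,0]], gripper=[-1,-1,-1,-1,-1,-1,-1,-1])

```text
time: 6.15
tool_pos: [0.5009, -0.3087, 0.2779]
ee_rot: [-3.137, -0.005, 1.739]
wrist_force: [0.8, -0.9, -0.6]
width: 0.0007
finger_force: 0.0
```

Emit:
play_rows(translation=[[0.03,0.36,0],[-0.04,0.1,0],[-0.04,0.09,0],[-0.04,0.1,0],[-0.04,0.09,0],[-0.04,0.1,0],[-0.04,0.09,0],[-0.04,0.1,0]], twist=[[0,0,-0.9],[0,0,-0.98],[0,0,-0.97],[0,0,-0.97],[0,0,-0.98],[0,0,-0.97],[0,0,-0.97],[0,0,-0.98]], gripper=[-1,-1,-1,-1,-1,-1,-1,-1])

```text
time: 6.95
tool_pos: [0.5443, -0.3011, 0.2822]
ee_rot: [-3.14, 0.0, 2.516]
wrist_force: [-2.5, -0.5, 0.2]
width: 0.0003
finger_force: 0.7
```

Emit:
play_rows(translation=[[-0.04,0.09,0],[-0.04,0.09,0],[-0.04,0.1,0],[-0.04,0.09,0],[-0.04,0.1,0],[-0.04,0.09,0],[-0.04,0.1,0],[-0.04,0.09,0]], twist=[[0,0,-0.97],[0,0,-0.97],[0,0,-0.97],[0,0,-0.97],[0,0,-0.97],[0,0,-0.98],[0,0,-0.97],[0,0,-0.97]], gripper=[-1,-1,-1,-1,-1,-1,-1,-1])

```text
time: 7.75
tool_pos: [0.5651, -0.2768, 0.2827]
ee_rot: [-3.139, 0.002, -2.99]
wrist_force: [-0.1, -0.5, -1.4]
width: 0.0
finger_force: 0.9
```

```bash
python3 - <<'E'
from m import *
robot.snapshot('scene'); q=robot.spot_point('turn_peg','scene')[:1]; print(q, chw([-.0525,0,.099]),robot.spot_point('lid_edge','scene')[:1])
robot.snapshot('side'); print(robot.spot_point('turn_peg','side')[:1])
p,R,o=now(); cm=robot.camera_model('wrist'); Rc=cv2.Rodrigues(np.array(cm['rvec']))[0]; C=-Rc.T@np.array(cm['tvec']).ravel()
print('cam in tool',R.inv().apply(C-np.array(o['tool_pos'])),'axis',R.inv().apply(Rc[2]))
G=Rt*Rdown(np.pi)
print(pan([0,0,.13]),G.as_euler('xyz'))
up=p+np.array([.0,-.02,.09]); 
plan([(p+[.002,-.008,.02],R,1),(up,R,3),(np.array([.5,.0,.2]),Rdown(2.9),8),(pan([.0,0,.14]),G,10)])
E
```

```text
[{'centre': [0.5541, 0.2772, 0.0544], 'score': 0.68}] [ 0.56167113 -0.25744248  0.099     ] [{'centre': [0.5375, -0.2774, 0.0651], 'score': 0.58}]
[{'centre': [0.5583, -0.2617, 0.0958], 'score': 0.67}]
cam in tool [0.08238727 0.00113136 0.01966151] axis [-2.83716294e-01 -3.45996123e-04  9.58908204e-01]
[0.47730451 0.29393509 0.16022574] [3.14159265 0.66322512 2.90744872]
t 8.0 tip [ 0.5648 -0.2768  0.0832] q [-0.55  0.31  1.35 -0.    1.48 -2.26]
max 0.95 0.67
T [[-0.02, -0.21, -0.5], [0.03, -0.1, -0.58], [0.03, -0.09, -0.59], [0.03, -0.1, -0.58], [0.06, 0.95, -0.08], [0.12, 0.94, -0.09], [0.15, 0.94, -0.08], [0.2, 0.92, -0.09]] 
W [[0.0, 0.0, 0.0], [0.0, 0.0, 0.0], [0.0, 0.0, 0.0], [0.0, 0.0, 0.0], [0.0, 0.0, 0.48], [0.0, 0.0, 0.49], [0.0, 0.0, 0.48], [0.0, 0.01, 0.49]]
T [[0.25, 0.92, -0.08], [0.29, 0.9, -0.09], [0.33, 0.89, -0.08], [0.38, 0.87, -0.08], [0.58, 0.7, 0.09], [0.58, 0.7, 0.07], [0.58, 0.7, 0.06], [0.58, 0.7, 0.04]] 
W [[0.0, 0.0, 0.48], [0.0, 0.0, 0.49], [-0.01, 0.0, 0.48], [0.0, 0.0, 0.48], [0.0, -0.66, -0.01], [0.0, -0.67, 0.0], [-0.01, -0.66, -0.01], [0.0, -0.66, -0.01]]
T [[0.59, 0.7, 0.03], [0.59, 0.7, 0.0], [0.58, 0.7, -0.01], [0.58, 0.7, -0.02], [0.58, 0.7, -0.05], [0.58, 0.7, -0.05]] 
W [[0.0, -0.67, 0.0], [0.0, -0.66, -0.01], [0.0, -0.66, -0.01], [-0.01, -0.67, -0.01], [0.0, -0.66, 0.0], [0.0, -0.66, -0.01]]
```

Emit:
play_rows(translation=[[0,-0.21,-0.5],[0.03,-0.1,-0.58],[0.03,-0.09,-0.59],[0.03,-0.1,-0.58],[0.06,0.95,-0.08],[0.12,0.94,-0.09],[0.15,0.94,-0.08],[0.2,0.92,-0.09]], twist=[[0,0,0],[0,0,0],[0,0,0],[0,0,0],[0,0,0.48],[0,0,0.49],[0,0,0.48],[0,0,0.49]], gripper=[-1,-1,-1,-1,-1,-1,-1,-1])

```text
time: 8.8
tool_pos: [0.5306, -0.1474, 0.3853]
ee_rot: [3.141, -0.0, 3.091]
wrist_force: [1.0, 0.1, -0.0]
width: 0.0006
finger_force: 0.0
```

Emit:
play_rows(translation=[[0.25,0.92,-0.08],[0.29,0.9,-0.09],[0.33,0.89,-0.08],[0.38,0.87,-0.08],[0.58,0.7,0.09],[0.58,0.7,0.07],[0.58,0.7,0.06],[0.58,0.7,0.04]], twist=[[0,0,0.48],[0,0,0.49],[0,0,0.48],[0,0,0.48],[0,-0.66,0],[0,-0.67,0],[0,-0.66,0],[0,-0.66,0]], gripper=[-1,-1,-1,-1,-1,-1,-1,-1])

```text
time: 9.6
tool_pos: [0.4355, 0.1311, 0.3791]
ee_rot: [3.14, 0.268, 2.9]
wrist_force: [-0.1, -0.1, -0.7]
width: 0.0005
finger_force: 0.0
```

Emit:
play_rows(translation=[[0.59,0.7,0.03],[0.59,0.7,0],[0.58,0.7,-0.01],[0.58,0.7,-0.02],[0.58,0.7,-0.05],[0.58,0.7,-0.05],[0,0,0]], twist=[[0,-0.67,0],[0,-0.66,0],[0,-0.66,0],[0,-0.67,0],[0,-0.66,0],[0,-0.66,0],[0,0,0]], gripper=[-1,-1,-1,-1,-1,-1,-1])

```text
time: 10.3
tool_pos: [0.3489, 0.3265, 0.3217]
ee_rot: [-3.139, 0.66, 2.909]
wrist_force: [-0.6, -0.3, 0.6]
width: 0.0004
finger_force: 0.0
```

```bash
python3 - <<'E'
from m import *
save('wrist','w1'); 
for n in ['wheel_axle','pointer','start_top','four']: print(n,[(np.round(d['centre'],4).tolist(),round(d['score'],2)) for d in robot.spot_point(n,'wrist')[:2]])
print(np.round(ft(TI),4)); p,R,o=now(); print(p,pan([0,0,.14]),o['joint_positions'])
E
```

```text
wheel_axle [([0.5551, 0.274, 0.0592], 0.68)]
pointer [([0.5362, 0.282, 0.0767], 0.92)]
start_top [([0.5185, 0.1984, 0.0805], 0.63)]
four []
[[0.5831 0.2289 0.    ]
 [0.5552 0.2754 0.0578]
 [0.5375 0.2796 0.081 ]
 [0.5167 0.1992 0.083 ]]
[0.47108083 0.29379067 0.16803087] [0.47131589 0.29536349 0.16810585] [ 0.79152991 -0.12652051  1.80509266 -0.61444453  1.16071515 -0.37267928]
```

View pics/w1.png

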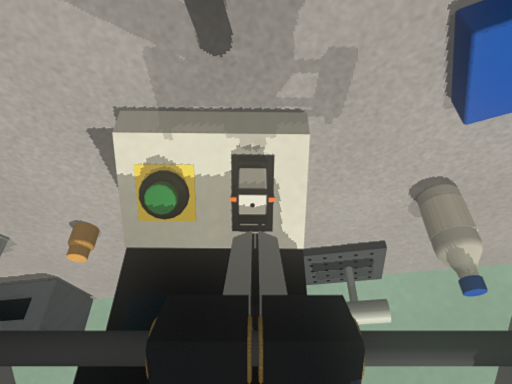

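The wrist view shows the wheel at (252,200) with the one-dot face almost at the orange pointers (row 200) and the button at (163,195), both matching my fitted frame. Next I'll measure the wheel angle from the ribs along the mid-line.

```bash
cat >> m.py <<'E'
def px(P,cam='wrist'):
    cm=robot.camera_model(cam); return cv2.projectPoints(np.array(P,float).reshape(-1,1,3),np.array(cm['rvec']),np.array(cm['tvec']),np.array(cm['camera_matrix']),None)[0].reshape(-1,2)
def wheelcrop(name):
    im=save('wrist',name); k=px([pan([0,0,.032])])[0]; x,y=k.astype(int); cr=im[max(y-60,0):y+60,x-60:x+60,::-1]
    cv2.imwrite(f'pics/{name}c.png',cv2.resize(cr,(600,600),interpolation=cv2.INTER_CUBIC)); return im,k
E
python3 - <<'E'
from m import *
im,k=wheelcrop('w2'); print(k)
g=im.mean(2)
for yy in (-.007,0,.007):
  b=np.radians(np.arange(-60,66,5)); pts=px([pan([.034*np.sin(t),yy,.034*np.cos(t)]) for t in b])
  print([(int(np.degrees(t)),int(g[int(round(v)),int(round(u))]),int(round(v))) for t,(u,v) in zip(b,pts)])
E
```

```text
[255.72990747 193.91915618]
[(-59, 62, 158), (-55, 90, 161), (-50, 143, 163), (-45, 141, 166), (-40, 140, 169), (-35, 141, 172), (-29, 128, 175), (-25, 126, 178), (-20, 99, 181), (-14, 58, 185), (-10, 161, 188), (-5, 224, 191), (0, 223, 195), (5, 175, 198), (10, 151, 201), (14, 154, 204), (20, 156, 206), (25, 50, 209), (29, 51, 211), (35, 51, 213), (40, 52, 215), (45, 49, 216), (50, 127, 218), (55, 127, 218), (59, 79, 219), (65, 79, 219)]
[(-59, 61, 158), (-55, 88, 161), (-50, 143, 163), (-45, 141, 166), (-40, 140, 169), (-35, 140, 172), (-29, 131, 175), (-25, 125, 178), (-20, 100, 181), (-14, 62, 185), (-10, 162, 188), (-5, 225, 191), (0, 227, 195), (5, 42, 198), (10, 146, 201), (14, 154, 204), (20, 156, 206), (25, 49, 209), (29, 53, 211), (35, 51, 213), (40, 50, 215), (45, 50, 216), (50, 82, 217), (55, 129, 218), (59, 80, 219), (65, 80, 219)]
[(-59, 62, 158), (-55, 59, 160), (-50, 143, 163), (-45, 141, 166), (-40, 141, 168), (-35, 141, 171), (-29, 131, 175), (-25, 127, 178), (-20, 100, 181), (-14, 62, 185), (-10, 163, 188), (-5, 224, 191), (0, 224, 194), (5, 227, 198), (10, 154, 201), (14, 154, 204), (20, 156, 206), (25, 51, 209), (29, 52, 211), (35, 53, 213), (40, 53, 215), (45, 52, 216), (50, 49, 217), (55, 52, 218), (59, 52, 219), (65, 52, 219)]
```

View pics/w2c.png

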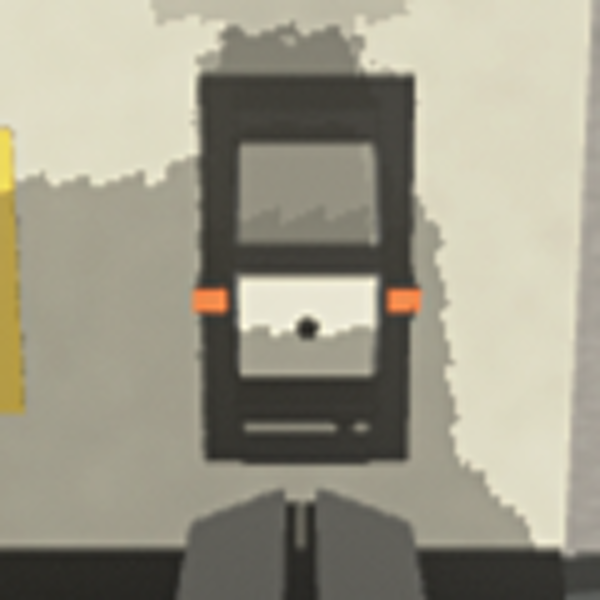

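```bash
cat >> m.py <<'E'
G=Rt*Rdown(np.pi); DY=.001
def tipat(xf,zb): return pan([xf+.008,DY,zb])
def stroke(b0,b1=-22.5,n=7,pre=.09,over=0.0):
    def con(b):
        t=np.radians(b); zb=np.interp(b,[-22.5,-10,0,15,30],[.0355,.0363,.0363,.034,.031])
        if b>0: x=.04*np.sin(t)+.0025*np.cos(t)
        else: r=(zb+.0025*np.sin(t))/np.cos(t); x=r*np.sin(t)+.0025*np.cos(t)
        return x,zb
    x0,z0=con(b0); w=[(tipat(x0+.004,pre),G,3),(tipat(x0+.004,z0+.02),G,3),(tipat(x0+.004,z0),G,2)]
    for b in np.linspace(b0,b1,n+1)[1:]: x,z=con(b); w.append((tipat(x-over,z),G,1))
    x,z=con(b1); w+=[(tipat(x-over+.003,z+.001),G,1)]
    w+=[(tipat(x-over+.003,.06),G,2)]
    return w
E
python3 - <<'E'
from m import *
plan(stroke(29.7))
E
```

```text
t 10.6 tip [0.4712 0.2937 0.1681] q [ 0.79 -0.13  1.81 -0.61  1.16 -0.37]
max 0.42 0.03
T [[-0.28, 0.02, 0.42], [-0.28, 0.02, 0.41], [-0.29, 0.01, 0.42], [0.0, 0.0, 0.32], [0.0, 0.0, 0.33], [0.0, 0.0, 0.32], [0.0, 0.0, 0.25], [0.01, 0.0, 0.25]] 
W [[-0.01, 0.0, -0.02], [-0.02, 0.0, -0.03], [-0.01, 0.0, -0.02], [0.0, 0.0, 0.0], [0.0, 0.0, 0.0], [0.0, 0.0, 0.0], [0.0, 0.0, 0.0], [0.0, 0.0, 0.0]]
T [[0.21, 0.0, -0.04], [0.12, 0.0, -0.04], [0.13, 0.0, -0.02], [0.12, 0.0, -0.03], [0.12, 0.0, 0.0], [0.12, 0.0, 0.01], [0.12, 0.0, 0.01], [-0.07, 0.0, -0.03]] 
W [[0.0, 0.0, 0.0], [0.0, 0.0, 0.0], [0.0, 0.0, 0.0], [0.0, 0.0, 0.0], [0.0, 0.0, 0.0], [0.0, 0.0, 0.0], [0.0, 0.0, 0.0], [0.0, 0.0, 0.0]]
T [[0.0, 0.0, -0.29], [0.0, 0.0, -0.3]] 
W [[0.0, 0.0, 0.0], [0.0, 0.0, 0.0]]
```

Emit:
play_rows(translation=[[-0.28,0.02,0.42],[-0.28,0.02,0.41],[-0.29,0.01,0.42],[0,0,0.32],[0,0,0.33],[0,0,0.32],[0,0,0.25],[0.01,0,0.25]], twist=[[0,0,-0.02],[-0.02,0,-0.03],[-0.01,0,-0.02],[0,0,0],[0,0,0],[0,0,0],[0,0,0],[0,0,0]], gripper=[-1,-1,-1,-1,-1,-1,-1,-1])

```text
time: 11.4
tool_pos: [0.4429, 0.3038, 0.258]
ee_rot: [-3.138, 0.663, 2.911]
wrist_force: [0.2, -0.3, -0.7]
width: 0.0005
finger_force: 0.0
```

```bash
python3 - <<'E'
from m import *
im,k=wheelcrop('w3'); p,R,o=now(); print(k,Rt.inv().apply(p-AX),o['wrist_force'])
E
```

```text
[251.17409331 196.09520696] [0.03083948 0.00084194 0.0287673 ] [ 0.7660439  -0.38845042 -0.98615161]
```

View pics/w3c.png

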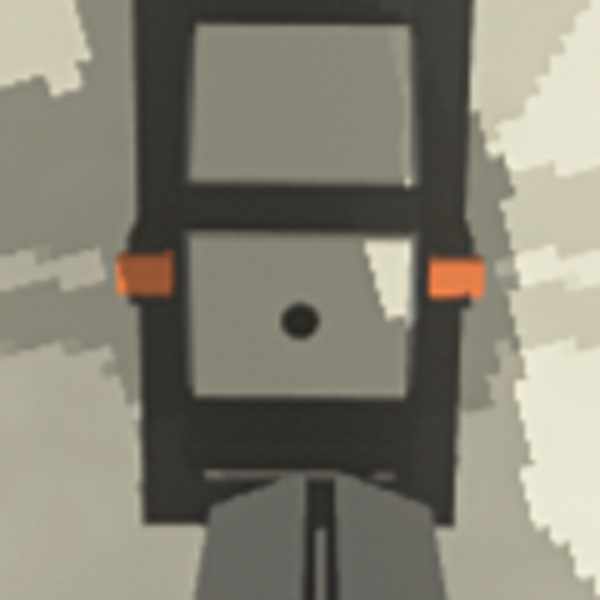

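The tip sits behind (upslope of) the rib below the one-dot face, with no contact. It is about 2 mm right of the wheel's middle (gap at column 320, wheel at 300), so I'll correct for that and make the stroke.

```bash
sed -i 's/DY=.001/DY=-.0012/' m.py; python3 - <<'E'
from m import *
plan(stroke(29.7)[2:])
E
```

```text
t 11.45 tip [0.5618 0.2747 0.0994] q [ 0.63  0.04  1.79 -0.62  0.94 -0.44]
max 0.3 0.02
T [[-0.03, -0.03, -0.03], [-0.04, -0.03, -0.03], [0.22, 0.0, -0.03], [0.12, 0.0, -0.04], [0.12, 0.0, -0.03], [0.13, 0.0, -0.03], [0.12, 0.0, 0.0], [0.12, 0.0, 0.01]] 
W [[-0.01, -0.01, 0.02], [-0.01, -0.01, 0.02], [0.0, 0.0, 0.0], [0.0, 0.0, 0.0], [0.0, 0.0, 0.0], [0.0, 0.0, 0.0], [0.0, 0.0, 0.0], [0.0, 0.0, 0.0]]
T [[0.12, 0.0, 0.01], [-0.07, 0.0, -0.02], [0.0, 0.0, -0.3], [0.0, 0.0, -0.29]] 
W [[0.0, 0.0, 0.0], [0.0, 0.0, 0.0], [0.0, 0.0, 0.0], [0.0, 0.0, 0.0]]
```

Emit:
play_rows(translation=[[-0.03,-0.03,-0.03],[-0.04,-0.03,-0.03],[0.22,0,-0.03],[0.12,0,-0.04],[0.12,0,-0.03],[0.13,0,-0.03],[0.12,0,0],[0.12,0,0.01]], twist=[[0,0,0.02],[0,0,0.02],[0,0,0],[0,0,0],[0,0,0],[0,0,0],[0,0,0],[0,0,0]], gripper=[-1,-1,-1,-1,-1,-1,-1,-1])

```text
time: 12.25
tool_pos: [0.4141, 0.3084, 0.2456]
ee_rot: [3.141, 0.663, 2.906]
wrist_force: [-0.6, -0.2, 0.9]
width: 0.0003
finger_force: 0.0
```

Emit:
play_rows(translation=[[0.12,0,0.01],[0,0,0],[-0.07,0,-0.02],[0,0,-0.3],[0,0,-0.3],[-0.45,0,-0.2],[-0.45,0,0],[0,0,0]], twist=[[0,0,0],[0,0,0],[0,0,0],[0,0,0],[0,0,0],[0,0,0],[0,0,0],[0,0,0]], gripper=[-1,-1,-1,-1,-1,-1,-1,-1])

```text
time: 13.05
tool_pos: [0.4222, 0.307, 0.296]
ee_rot: [3.135, 0.667, 2.901]
wrist_force: [-0.1, -0.4, 0.5]
width: 0.0005
finger_force: 0.0
```

```bash
python3 - <<'E'
from m import *
im,k=wheelcrop('w4'); p,R,o=now(); print(k,Rt.inv().apply(p-AX),o['wrist_force'])
def rib(b): t=np.radians(b); return pan([.04*np.sin(t),DY,.04*np.cos(t)])
for b in (-30,-22.5,-15,15,22.5,30): print(b,(px([rib(b)])[0]-k.astype(int)+60)*5)
print('ptr',(px([pan([0,0,.0295])])[0]-k.astype(int)+60)*5)
E
```

```text
[252.85905973 167.97843571] [ 0.037623   -0.00018744  0.07197099] [-0.29732911 -0.15476949 -0.1987604 ]
-30 [294.0195629  155.93743816]
-22.5 [294.10254682 195.09334112]
-15 [294.24952696 235.80583502]
15 [295.37250302 392.75146769]
22.5 [295.74614571 425.59265319]
30 [296.13743293 454.33857596]
ptr [304.37031877 301.11972303]
```

View pics/w4c.png

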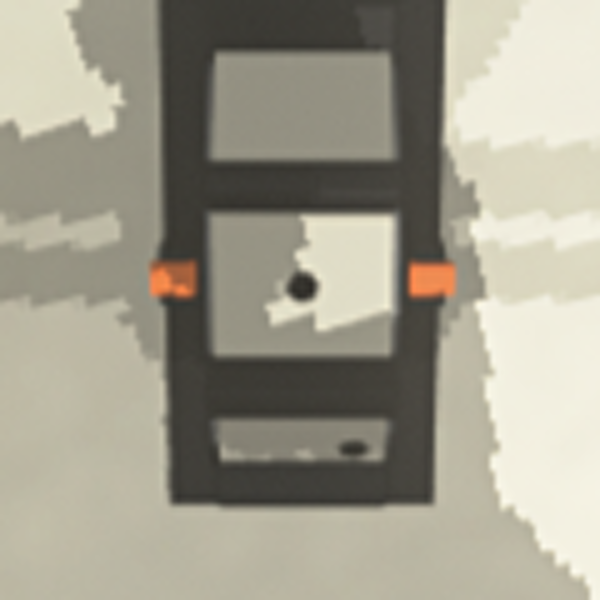

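The stroke only turned the wheel about 5 degrees: the one-dot face is now at row 287 and the pointers at row 280. The orange pointers also appear about 20 crop pixels off my model, so the tip probably rode over the rib. I'll triangulate the pointers from the stored views.

```bash
python3 - <<'E'
from m import *
p,R,o=now(); cm=robot.camera_model('wrist'); K=np.array(cm['camera_matrix']); Rc=cv2.Rodrigues(np.array(cm['rvec']))[0]; tv=np.array(cm['tvec']).ravel()
tp=np.array(o['tool_pos']); Ht=Rc@R.as_matrix(); ht=Rc@tp+tv   # cam from tool
views=[('w2',[.3489,.3265,.3217],[-3.139,.66,2.909]),('w3',[.4429,.3038,.258],[-3.138,.663,2.911]),('w4',tp,o['ee_rot'])]
cams=[]
for n,t,e in views:
    im=cv2.imread(f'pics/{n}.png').astype(int); m=(im[...,2]>170)&(im[...,1]<160)&(im[...,0]<110)&(im[...,2]-im[...,1]>60)
    m[:, :150]=0; m[:,350:]=0
    nn,lab,st,ce=cv2.connectedComponentsWithStats(m.astype(np.uint8)); c2=sorted([(st[i,4],ce[i]) for i in range(1,nn)],key=lambda a:-a[0])[:3]
    print(n,[(a,np.round(b,1).tolist()) for a,b in c2])
    mid=(c2[0][1]+c2[1][1])/2; Rt_=Ro.from_euler('xyz',e).as_matrix(); A=Ht@Rt_.T; b=ht-A@np.array(t); cams.append((A,b,mid))
def f(X): 
    r=[]
    for A,b,m in cams:
        q=K@(A@X+b); r+=list(q[:2]/q[2]-m)
    return np.array(r)
s=least_squares(f,[.536,.28,.078]); print(s.x,f(s.x).round(1)); print('panel coords',Rt.inv().apply(s.x-AX)*1000)
# scale-known: separation 35mm
E
```

```text
w2 [(np.int32(24), [236.5, 192.5]), (np.int32(24), [275.5, 192.5])]
w3 [(np.int32(77), [282.0, 191.1]), (np.int32(11), [214.7, 191.8])]
w4 [(np.int32(54), [278.0, 162.5]), (np.int32(30), [224.7, 163.2])]
[0.53900899 0.27900399 0.0767192 ] [-4.4  4.4  1.7 -3.6  1.3  1.1]
panel coords [-1.38494945 -0.20760755 25.11071726]
```

```bash
echo 'AX=AX+Rt.apply([-.001,0,-.004])' >> m.py; python3 - <<'E'
from m import *
k=np.array([252,167])
for b in (-30,-25,-20,-15,15,20,25,30): 
    t=np.radians(b); print(b,(px([pan([.04*np.sin(t),DY,.04*np.cos(t)])])[0]-k+60)[1]*5)
for b in (0,3,6): t=np.radians(b);print(b,(px([pan([.032*np.sin(t),DY,.032*np.cos(t)])])[0]-k+60)*5)
print('ptr',(px([pan([0,0,.0295])])[0]-k+60)*5)
plan(stroke(24,over=.001)[:-3])
E
```

```text
-30 144.59274463527777
-25 170.01543396279828
-20 196.28647302684826
-15 223.10012307026966
15 377.8863005953099
20 399.9839756202181
25 420.39374650827665
30 438.9481223417903
0 [295.5109417  291.66249911]
3 [295.59905841 303.75813104]
6 [295.69231735 315.63048709]
ptr [304.44783743 288.05173004]
t 13.1 tip [0.5409 0.2786 0.1377] q [ 0.66 -0.03  1.78 -0.6   1.02 -0.45]
max 0.32 0.02
T [[0.06, -0.01, -0.12], [0.07, 0.0, -0.11], [0.06, -0.01, -0.12], [0.0, 0.0, 0.31], [0.0, 0.0, 0.32], [0.0, 0.0, 0.31], [0.0, 0.0, 0.25], [0.0, 0.0, 0.25]] 
W [[0.0, 0.01, -0.01], [0.01, 0.0, -0.02], [0.0, 0.01, -0.01], [0.0, 0.0, 0.0], [0.0, 0.0, 0.0], [0.0, 0.0, 0.0], [0.0, 0.0, 0.0], [0.0, 0.0, 0.0]]
T [[0.23, 0.0, -0.03], [0.11, 0.0, -0.03], [0.12, 0.0, -0.02], [0.11, 0.0, -0.02], [0.11, 0.0, 0.0], [0.1, 0.0, 0.01]] 
W [[0.0, 0.0, 0.0], [0.0, 0.0, 0.0], [0.0, 0.0, 0.0], [0.0, 0.0, 0.0], [0.0, 0.0, 0.0], [0.0, 0.0, 0.0]]
```

Emit:
play_rows(translation=[[0.19,-0.02,0.2],[0,0,0.3],[0,0,0.3],[0,0,0.29],[0,0,0]], twist=[[0.01,0.01,-0.04],[0,0,0],[0,0,0],[0,0,0],[0,0,0]], gripper=[-1,-1,-1,-1,-1])

```text
time: 13.6
tool_pos: [0.4419, 0.3005, 0.2513]
ee_rot: [-3.135, 0.66, 2.912]
wrist_force: [-0.2, -0.2, -0.1]
width: 0.0003
finger_force: 0.1
```

```bash
python3 - <<'E'
from m import *
p,R,o=now(); print(Rt.inv().apply(p-AX),o['wrist_force'])
plan(stroke(24,over=.0015)[2:])
E
```

```text
[ 0.02811827 -0.0025774   0.02890259] [-0.20624189 -0.21870855 -0.05838507]
t 13.6 tip [0.5604 0.2715 0.0941] q [ 0.62  0.04  1.8  -0.62  0.93 -0.43]
max 0.3 0.02
T [[-0.02, 0.01, -0.04], [-0.03, 0.01, -0.04], [0.25, 0.0, -0.04], [0.11, 0.0, -0.02], [0.11, 0.0, -0.03], [0.11, 0.0, -0.02], [0.11, 0.0, 0.0], [0.1, 0.0, 0.01]] 
W [[-0.02, -0.01, 0.02], [-0.02, -0.02, 0.01], [0.0, 0.0, 0.0], [0.0, 0.0, 0.0], [0.0, 0.0, 0.0], [0.0, 0.0, 0.0], [0.0, 0.0, 0.0], [0.0, 0.0, 0.0]]
T [[0.11, 0.0, 0.01], [-0.07, 0.0, -0.02], [0.0, 0.0, -0.29], [0.0, 0.0, -0.3]] 
W [[0.0, 0.0, 0.0], [0.0, 0.0, 0.0], [0.0, 0.0, 0.0], [0.0, 0.0, 0.0]]
```

Emit:
play_rows(translation=[[0.2,0.02,-0.06],[0.11,0,-0.04],[0.11,0,-0.04],[0.11,0,-0.03],[0.11,0,0],[0.1,0,0.01],[0.11,0,0.01],[0,0,0]], twist=[[-0.02,-0.01,0.02],[0,0,0],[0,0,0],[0,0,0],[0,0,0],[0,0,0],[0,0,0],[0,0,0]], gripper=[-1,-1,-1,-1,-1,-1,-1,-1])

```text
time: 14.4
tool_pos: [0.4112, 0.3089, 0.2364]
ee_rot: [-3.141, 0.662, 2.909]
wrist_force: [0.3, -0.1, 0.8]
width: 0.0006
finger_force: 0.2
```

```bash
python3 - <<'E'
from m import *
p,R,o=now(); print(Rt.inv().apply(p-AX),o['wrist_force'])
E
```

```text
[-0.00577143 -0.00068384  0.03680152] [ 0.33211151 -0.12904407  0.76761546]
```

Emit:
play_rows(translation=[[-0.07,0,-0.02],[0,0,-0.3],[0,0,-0.3],[-0.4,0,-0.3],[-0.4,0,0],[0,0,0]], twist=[[0,0,0],[0,0,0],[0,0,0],[0,0,0],[0,0,0],[0,0,0]], gripper=[-1,-1,-1,-1,-1,-1])

```text
time: 15.0
tool_pos: [0.4171, 0.3081, 0.291]
ee_rot: [3.136, 0.667, 2.904]
wrist_force: [0.8, 0.2, 0.3]
width: 0.0003
finger_force: 0.0
```

```bash
python3 - <<'E'
from m import *
im,k=wheelcrop('w5'); p,R,o=now(); print(Rt.inv().apply(p-AX)); k=k.astype(int)
for b in (-30,-20,-10,10,20,30): 
    t=np.radians(b); print(b,(px([pan([.04*np.sin(t),DY,.04*np.cos(t)])])[0]-k+60)[1]*5)
print('ptr',(px([pan([0,0,.0295])])[0]-k+60)*5)
E
```

```text
[ 0.03154312 -0.00010814  0.07513783]
-30 159.96872343634067
-20 211.63105118401646
-10 265.1381655965315
10 367.7644106355616
20 412.34939399772384
30 450.0718444613267
ptr [304.35128192 300.15282978]
```

View pics/w5c.png

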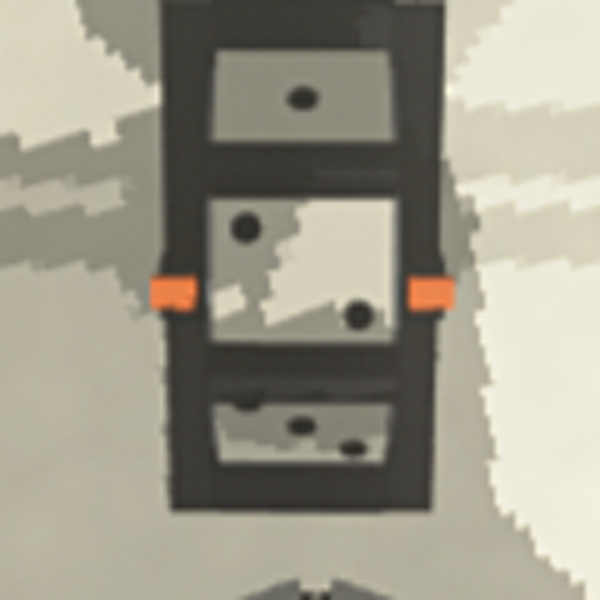

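The two-dot face is at the pointers and about 6 degrees past them (dots centred at row 272, pointers at 293), so the wheel stands near 96 degrees. Two more strokes should do it.

```bash
python3 - <<'E'
from m import *
plan(stroke(17,b1=-19,over=.0015,n=6,pre=.066)[1:])
E
```

```text
t 15.05 tip [0.5359 0.2798 0.1326] q [ 0.67 -0.03  1.79 -0.6   1.02 -0.44]
max 0.29 0.01
T [[0.04, -0.01, 0.18], [0.05, 0.0, 0.18], [0.04, -0.01, 0.18], [0.0, 0.0, 0.25], [0.0, 0.0, 0.25], [0.24, 0.0, -0.03], [0.1, 0.0, -0.02], [0.1, 0.0, -0.02]] 
W [[0.01, 0.0, -0.01], [0.0, 0.01, 0.0], [0.01, 0.0, -0.01], [0.0, 0.0, 0.0], [0.0, 0.0, 0.0], [0.0, 0.0, 0.0], [0.0, 0.0, 0.0], [0.0, 0.0, 0.0]]
T [[0.1, 0.0, 0.0], [0.09, 0.0, 0.01], [0.1, 0.0, 0.0], [-0.07, 0.0, -0.02], [0.0, 0.0, -0.29], [0.0, 0.0, -0.29]] 
W [[0.0, 0.0, 0.0], [0.0, 0.0, 0.0], [0.0, 0.0, 0.0], [0.0, 0.0, 0.0], [0.0, 0.0, 0.0], [0.0, 0.0, 0.0]]
```

Emit:
play_rows(translation=[[0.04,-0.01,0.18],[0.05,0,0.18],[0.04,-0.01,0.18],[0,0,0.25],[0,0,0.25],[0.24,0,-0.03],[0.1,0,-0.02],[0.1,0,-0.02]], twist=[[0.01,0,-0.01],[0,0.01,0],[0.01,0,-0.01],[0,0,0],[0,0,0],[0,0,0],[0,0,0],[0,0,0]], gripper=[-1,-1,-1,-1,-1,-1,-1,-1])

```text
time: 15.85
tool_pos: [0.4225, 0.3055, 0.2436]
ee_rot: [-3.139, 0.664, 2.91]
wrist_force: [0.3, 1.3, 1.3]
width: 0.0004
finger_force: 0.3
```

Emit:
play_rows(translation=[[0.1,0,0],[0.09,0,0.01],[0.1,0,0],[0,0,0],[-0.07,0,-0.02],[0,0,-0.3],[0,0,-0.3],[-0.35,0,-0.3]], twist=[[0,0,0],[0,0,0],[0,0,0],[0,0,0],[0,0,0],[0,0,0],[0,0,0],[0,0,0]], gripper=[-1,-1,-1,-1,-1,-1,-1,-1])

```text
time: 16.65
tool_pos: [0.4026, 0.3096, 0.2738]
ee_rot: [-3.134, 0.659, 2.914]
wrist_force: [1.2, 0.4, 0.0]
width: 0.0003
finger_force: 0.0
```

Emit:
play_rows(translation=[[-0.35,0,0],[0,0,0]], twist=[[0,0,0],[0,0,0]], gripper=[-1,-1])

```text
time: 16.85
tool_pos: [0.4155, 0.3075, 0.286]
ee_rot: [3.141, 0.665, 2.908]
wrist_force: [-0.3, 0.0, 0.1]
width: 0.0001
finger_force: 0.0
```

```bash
python3 - <<'E'
from m import *
im,k=wheelcrop('w6'); p,R,o=now(); print(Rt.inv().apply(p-AX),o['wrist_force'])
print('ptr',(px([pan([0,0,.0295])])[0]-k.astype(int)+60)*5)
E
```

```text
[ 0.02723625 -0.00154098  0.07228451] [ 0.096231   -0.35915065 -0.46934639]
ptr [301.37500112 296.00804904]
```

View pics/w6c.png

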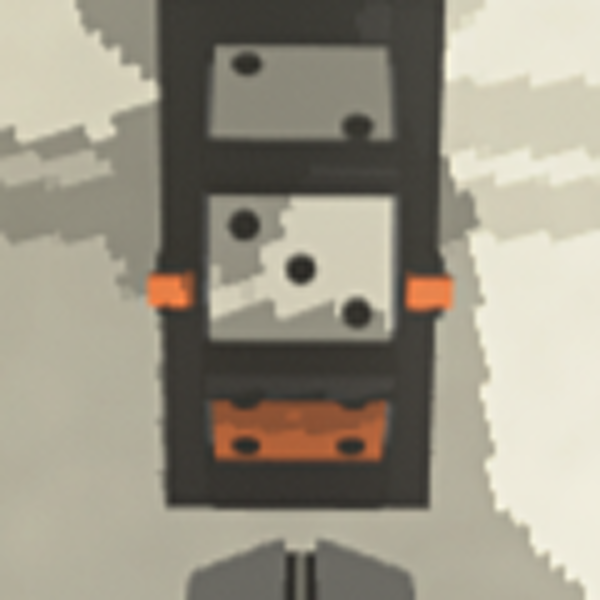

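The three-dot face sits about 6 degrees past the pointers and the orange four-dot face follows below it (row 430), so the wheel is near 141 degrees. The last strokes overran by 5 to 8 degrees, so I'll end this one a little short.

```bash
python3 - <<'E'
from m import *
plan(stroke(17,b1=-15,over=.0015,n=6,pre=.066)[1:])
E
```

```text
t 16.9 tip [0.534  0.2788 0.1277] q [ 0.67 -0.03  1.8  -0.61  1.01 -0.43]
max 0.29 0.01
T [[0.01, 0.0, 0.16], [0.01, 0.0, 0.15], [0.01, 0.01, 0.16], [0.0, 0.0, 0.25], [0.0, 0.0, 0.25], [0.23, 0.0, -0.03], [0.09, 0.0, -0.02], [0.09, 0.0, -0.02]] 
W [[0.0, 0.0, 0.0], [0.0, 0.0, 0.01], [-0.01, 0.0, 0.0], [0.0, 0.0, 0.0], [0.0, 0.0, 0.0], [0.0, 0.0, 0.0], [0.0, 0.0, 0.0], [0.0, 0.0, 0.0]]
T [[0.09, 0.0, 0.0], [0.08, 0.0, 0.0], [0.09, 0.0, 0.01], [-0.08, 0.0, -0.03], [0.0, 0.0, -0.29], [0.0, 0.0, -0.28]] 
W [[0.0, 0.0, 0.0], [0.0, 0.0, 0.0], [0.0, 0.0, 0.0], [0.0, 0.0, 0.0], [0.0, 0.0, 0.0], [0.0, 0.0, 0.0]]
```

Emit:
play_rows(translation=[[0.01,0,0.16],[0.01,0,0.15],[0.01,0.01,0.16],[0,0,0.25],[0,0,0.25],[0.23,0,-0.03],[0.09,0,-0.02],[0.09,0,-0.02]], twist=[[0,0,0],[0,0,0],[0,0,0],[0,0,0],[0,0,0],[0,0,0],[0,0,0],[0,0,0]], gripper=[-1,-1,-1,-1,-1,-1,-1,-1])

```text
time: 17.7
tool_pos: [0.4229, 0.3057, 0.2441]
ee_rot: [-3.139, 0.662, 2.91]
wrist_force: [2.0, -0.1, 0.3]
width: 0.0006
finger_force: 0.7
```

Emit:
play_rows(translation=[[0.09,0,0],[0.08,0,0],[0.09,0,0],[0,0,0],[-0.07,0,-0.02],[0,0,-0.3],[0,0,-0.3],[-0.35,0,-0.3]], twist=[[0,0,0],[0,0,0],[0,0,0],[0,0,0],[0,0,0],[0,0,0],[0,0,0],[0,0,0]], gripper=[-1,-1,-1,-1,-1,-1,-1,-1])

```text
time: 18.5
tool_pos: [0.4044, 0.3098, 0.2769]
ee_rot: [-3.136, 0.66, 2.913]
wrist_force: [-0.3, -0.3, 0.3]
width: 0.0004
finger_force: 0.0
```

Emit:
play_rows(translation=[[-0.35,0,0],[0,0,0],[0,0,0]], twist=[[0,0,0],[0,0,0],[0,0,0]], gripper=[-1,-1,-1])

```text
time: 18.8
tool_pos: [0.4163, 0.3073, 0.2863]
ee_rot: [-3.139, 0.662, 2.91]
wrist_force: [0.5, -0.3, -0.3]
width: 0.0005
finger_force: 0.0
```

```bash
python3 - <<'E'
from m import *
im,k=wheelcrop('w7'); p,R,o=now(); print(Rt.inv().apply(p-AX),o['wrist_force'])
for n in ('four','start_top','pointer'):
    q=robot.spot_point(n,'wrist')[:2]
    for d in q: print(n,np.round(Rt.inv().apply(np.array(d['centre'])-AX)*1000,1),round(d['score'],2))
sp=pan([0,-.083,.032]); print(sp)
plan([(pan([.0,-.083,.09]),G,4),(pan([.0,-.083,.045]),G,2)])
E
```

```text
[ 0.02840226 -0.00167392  0.07229592] [-0.56113102  0.68078996 -0.69378975]
four [-1.1 -0.8 34.5] 0.77
start_top [ -0.8 -85.   34.8] 0.77
pointer [-0.8  0.9 33.7] 0.74
pointer [  98.4 -250.5 -142.9] 0.58
[0.51836508 0.19881305 0.07923298]
t 19.0 tip [0.5348 0.2784 0.1278] q [ 0.67 -0.02  1.79 -0.6   1.02 -0.44]
max 0.56 0.01
T [[0.18, -0.51, -0.11], [0.18, -0.51, -0.12], [0.18, -0.51, -0.11], [0.18, -0.51, -0.11], [0.0, 0.0, 0.56], [0.0, 0.0, 0.56]] 
W [[-0.01, -0.01, 0.01], [0.0, 0.0, 0.01], [-0.01, -0.01, 0.01], [0.0, 0.0, 0.01], [0.0, 0.0, 0.0], [0.0, 0.0, 0.0]]
```

View pics/w7c.png

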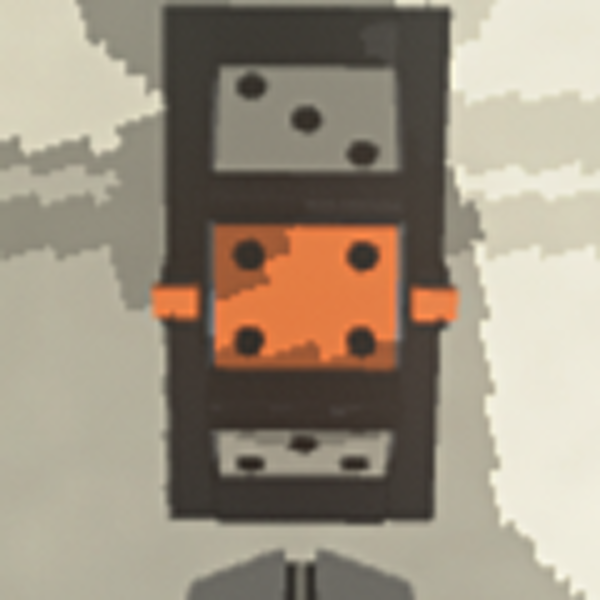

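The orange four-dot face is centred at row 297, against pointers at row 302, so it is squarely there within about 2 degrees. Now the start button.

Emit:
play_rows(translation=[[0.18,-0.51,-0.11],[0.18,-0.51,-0.12],[0.18,-0.52,-0.11],[0.19,-0.53,-0.11],[0,0,0.56],[0,0,0.56],[0,0,0]], twist=[[0,0,0.01],[0,0,0.01],[0,0,0.01],[0,0,0],[0,0,0],[0,0,0],[0,0,0]], gripper=[-1,-1,-1,-1,-1,-1,-1])

```text
time: 19.7
tool_pos: [0.3905, 0.2271, 0.2439]
ee_rot: [-3.135, 0.658, 2.909]
wrist_force: [-0.0, 0.7, -0.8]
width: 0.0005
finger_force: 0.0
```

```bash
python3 - <<'E'
from m import *
p,R,o=now(); print(Rt.inv().apply(p-AX),o['wrist_force'])
robot.snapshot('wrist')
for d in robot.spot_point('start_top','wrist')[:1]: print(np.round(Rt.inv().apply(np.array(d['centre'])-AX)*1000,1),round(d['score'],2))
E
```

```text
[-0.00288538 -0.08625501  0.0433764 ] [-0.03469048  0.68720681 -0.78931699]
[ -2.9 -82.8  33.8] 0.91
```

Emit:
play_rows(translation=[[0,0.06,0.1],[0,0,0.08],[0,0,0.08],[0,0,0.05],[0,0,0]], twist=[[0,0,0],[0,0,0],[0,0,0],[0,0,0],[0,0,0]], gripper=[-1,-1,-1,-1,-1])

```text
time: 20.3
tool_pos: [0.3993, 0.2291, 0.2375]
ee_rot: [3.141, 0.663, 2.906]
wrist_force: [-2.5, 2.5, 2.2]
width: 0.0006
finger_force: 1.7
```

Emit:
play_rows(translation=[[0,0,0.04],[0,0,0.03],[0,0,0]], twist=[[0,0,0],[0,0,0],[0,0,0]], gripper=[-1,-1,-1])

```text
time: 20.6
tool_pos: [0.4008, 0.2287, 0.2355]
ee_rot: [3.141, 0.663, 2.906]
wrist_force: [-2.9, 2.4, 4.0]
width: 0.0006
finger_force: 2.9
```

Emit:
play_rows(translation=[[0,0,0.03],[0,0,0.03],[0,0,0]], twist=[[0,0,0],[0,0,0],[0,0,0]], gripper=[-1,-1,-1])

```text
time: 20.9
tool_pos: [0.4014, 0.2287, 0.2352]
ee_rot: [3.14, 0.662, 2.904]
wrist_force: [-21.2, 3.5, 18.6]
width: 0.0006
finger_force: 13.8
```

```bash
python3 - <<'E'
from m import *
p,R,o=now(); print(Rt.inv().apply(p-AX),o['wrist_force'])
E
```

```text
[ 0.0007105  -0.08116186  0.03026775] [-21.23199056   3.49399421  18.61839268]
```

Emit:
play_rows(translation=[[0,0,-0.2],[0,0,-0.5],[0,0,-0.8],[0,0,-0.8],[0,0,-0.8],[0,0,0],[0,0,0]], twist=[[0,0,0],[0,0,0],[0,0,0],[0,0,0],[0,0,0],[0,0,0],[0,0,0]], gripper=[-1,-1,-1,-1,-1,-1,-1])

```text
time: 21.6
tool_pos: [0.328, 0.2457, 0.3303]
ee_rot: [-3.14, 0.662, 2.907]
wrist_force: [-0.4, -0.1, -0.3]
width: 0.0005
finger_force: 0.0
```

```bash
python3 - <<'E'
from m import *
im,k=wheelcrop('w8')
for n in ('four','start_top','pointer'):
    for d in robot.spot_point(n,'wrist')[:1]: print(n,np.round(Rt.inv().apply(np.array(d['centre'])-AX)*1000,1),round(d['score'],2))
for c in ('scene','side'):
    robot.snapshot(c)
    for n in ('turn_peg','lid_edge','sample','vial','canister'): print(c,n,[(np.round(d['centre'],3).tolist(),round(d['score'],2)) for d in robot.spot_point(n,c)[:2]])
im=robot.snapshot('side'); cv2.imwrite('pics/endb.png',cv2.resize(im[100:360,100:350,::-1],(576,600)))
E
```

```text
four [-3.4 -0.8 37.2] 0.95
start_top [ -1.3 -84.1  32.1] 0.69
pointer [-1.7  3.3 32.9] 0.76
scene turn_peg [([0.562, -0.256, 0.1], 0.61), ([0.554, 0.275, 0.054], 0.55)]
scene lid_edge [([0.539, -0.277, 0.069], 0.81)]
scene sample []
scene vial [([0.658, -0.007, -0.004], 0.75), ([0.445, 0.014, -0.002], 0.69)]
scene canister [([0.662, -0.008, -0.005], 0.65)]
side turn_peg [([0.561, -0.26, 0.097], 0.62)]
side lid_edge [([0.544, -0.273, 0.064], 0.7), ([0.552, 0.279, 0.059], 0.68)]
side sample []
side vial [([0.447, 0.01, 0.0], 0.5)]
side canister [([0.533, 0.276, 0.085], 0.21)]
```

View pics/endb.png

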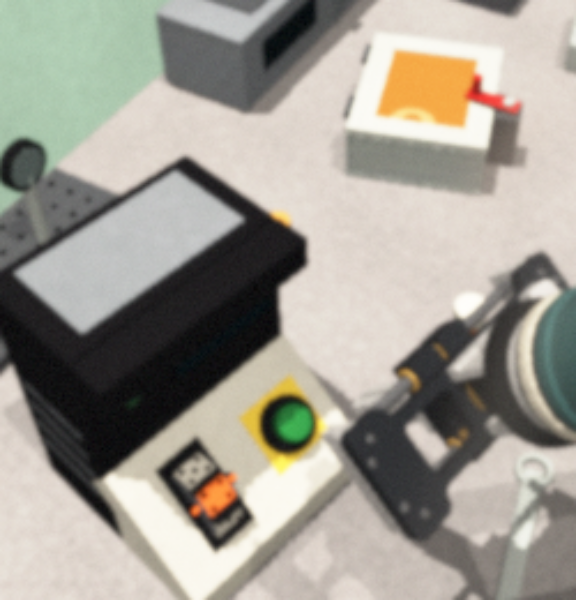

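The final picture shows the lid shut with the red turnbutton across its edge (490,95), the orange four at the pointers (212,495), and the green button out (293,422). The arm is clear of everything and the vial and objective have not moved. While pressing, the spring force rose to about 5 N and then hit a hard stop, so the button went fully in.

```bash
python3 -c "
from bench import robot
print(robot.close_job())"
```

```text
the job is handed in; nothing more can be done
None
```

I handed the job in at about 22 s: the lid is shut and secured by the turnbutton, the wheel is at four, and the start button was pressed fully in and let go; the vial and objective haven't moved, the sample is hidden under the lid and was never touched, and the judge returned no verdict.

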